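# Square up the shield-frame corner

### The arm

A 6-joint arm with a two-finger parallel gripper is mounted at the origin on the work surface. World frame = base frame: x ahead of the robot, y to its left, z up, the work surface at z = 0. Lengths are in m, angles in rad, forces in N, time in s.
With the tool pointing down it reaches from about 0.35 to 0.85 m from the base axis. Payload 8.1 kg.
Tool frame: the origin (TCP) lies at the very end of the fingers, on their centre line; the grasp point (between the pads) lies 19 mm behind it; z points along the fingers, y is the direction in which the jaws open and shut (so a half turn about z gives the same grasp; the last joint's range is limited). The gripper opens to 93 mm and grips with 3 to 60 N. Pads are 15 mm wide; open, the fingers measure 128 mm over their backs; the gripper's body (75 mm by 188 mm) begins 65 mm behind the grasp point.
Start: joints at [-1.322, 0.13, 1.488, -0, 1.523, -0.085], TCP at [0.197, -0.567, 0.219] pointing down, gripper open.
Joint ranges: [-2.96, 2.96], [-0.89, 2.26], [0.02, 2.5], [-1.34, 4.48], [0, 2.73], [-2.66, 2.66]. Speed limits (rad/s): [2.39, 2.39, 2.79, 3.14, 3.14, 3.14].

### API

Orientations are given as a unit quaternion [w, x, y, z].
In Python, from station import bot, eyes gives the robot as it stands.
- The arm moves only by the shell command python3 -m creep 'ROWS' [OPENING] [FORCE]. ROWS is JSON, a list that holds one entry, the list of rows, each a list of 6 numbers: the shift along the tool's x, y, z in mm, then the turn, a rotation vector about the tool's x, y, z in degrees. In form: [[[dx, dy, dz, rx, ry, rz], ...]]. A call has 1 to 10 rows; each row shifts and turns the pose as measured when the row begins, along the tool's axes as they then stand; what a row does not reach is not made up. A row lasts 1/12 s, in which the tool goes at most 41.7 mm and 7.16 degrees, less where a joint would pass 70% of its speed; a pose out of reach is approached as far as the arm can. A call with a gripper value outside its range is refused whole. OPENING is the closure in counts, from 0 (fully open) to 255 (shut), set as the call begins (- or left out, the last holds). The fingers move at their own pace and stop on an object; FORCE is the grip in N (left out, the last holds). Time passes only in rows, so rows that do not move let the fingers close. It gives the time, the measured TCP pose, the force and the opening at its end, in the units of the state.
- bot.sense(): the state, without advancing time (a new reading comes with each control period).
- eyes.camera(name): name is "side" or "top" or "wrist"; returns (picture, depth): 384x512x3 uint8, red, green, blue; 384x512 float32, m along the optical axis (not along the pixel's ray), 0 where there is no reading.
- eyes.calibration(name): a dict with "fx", "fy", "cx", "cy" (pixels), "position" and "attitude" of the camera in the world. Camera axes: x right, y down, z forward; pixel columns grow to the right and rows downward; lengths in m; the calibration is good to about 2 mm. The wrist camera is an equidistant fisheye: a pixel r from the principal point sees the ray r / f radians off the axis. A picture is of the moment at which its call begins: read the wrist's pose just before it. calibration takes no time and is no camera call; for the wrist camera it gives the pose at the moment of the call.
- bot.hand_in(): hands the job in, once; it reports no verdict.
The state is a dict: "clock": time; "joint_pos": joint angles; "qd": joint speeds; "joint_torque": joint torques, N m; "ee_pos": TCP position; "orientation": TCP orientation; "ft_force": force on the tool from outside, world axes, zero at the start; "torque": the same for the moment, N m; "opening": finger opening in m.
Only numpy, scipy, OpenCV 4.12 (cv2) and the standard library are available. Lean on these libraries where they do the work, as an engineer would, in place of code of your own. Each camera call takes 0.05 s, during which the arm holds its last target.

### The job

The corner of the little aluminium frame has sagged out of square: one member swings on its corner screw. Take the orange square by its black grip, lay it flat inside the corner and press it gently home, with some 5 to 10 N each way, so that it sits flush against both the fixed rail and the corner block, pushing the swinging member out square, and hold it pressed against both for a good second. Then put the square back on the blue patch of its mat, lying flat, leave the frame square, touch it with nothing but the square and disturb nothing else.

Things in the scene. Friction and masses are not known exactly. Their poses are not given: they have to be found in the camera images.
- square_grip (a point): Point on the black upright grip of the orange L-shaped square (300 g), on the grip's middle, 50 mm above the square's underside. Axes as square. The grip is a fin 40 mm long (along x), 12 mm thick (along y), reaching 64 mm above the underside; nothing of the square beside it is higher than 16 mm.
- square: The orange square; origin at the outer corner of the L, on its underside; the grip stands at x = y = +40 mm. x runs along one leg, y along the other, z up. Legs 120 mm long over the outside, 20 mm wide, 16 mm high; their outer faces (x = 0, looking to -x; y = 0, looking to -y) are what is pressed home. A thin web joins the legs.
- corner_mark (a point): Nominal inner corner of the frame, on the top of the grey baseplate (plate 250 x 220 mm, its top 6 mm above the table). x along the fixed rail, y along the swinging member when square, z up. The frame sits in slotted holes: the real inner corner lies up to 8 mm off this along x and along y (axes true) and must be found by touch.
- baseplate: Grey plate, origin under its centre, axes as corner_mark. Frame on it, from the real inner corner: the rigid fixed rail, aluminium 20 x 20 mm, runs along +x for 200 mm, its inside face (looking to +y) at y = 0; the rigid black corner block, 20 mm high, has its inside face (looking to +x) at x = 0, for y from -20 to +28 mm.
- member (a joint): Swinging member, 20 x 20 mm, from y = 60 to 150 mm, on a thin steel neck from the corner block; its upright pivot is at x = -10, y = +30 mm from the inner corner. 0 = square, inside face level with the block's; positive = free end leans in over the square's place (0.2 rad: 24 mm). Stiff: about 0.08 N m turns it, and it stays where left.
- mat_spot (a point): Centre of the blue patch (150 x 150 mm) on the black mat, on the mat's top, 4 mm above the table. x and y along the patch's edges. The square starts on it, its grip within 30 mm of the centre; a screwdriver lies about 145 mm off along +x.
Not all that is in view belongs to the job. There is more than one size of the square; the job needs the smaller.

How it is judged:
On the way:
1. the square, flat on the plate and along the rail within 0.025 rad, is pressed on the rail and on the corner block (over 1.5 N each) for 0.8 s, with the member square within 0.025 rad (contact force between square and rail above 1.5 N and contact force between square and cornerblock above 1.5 N and angle between the x axis of square and the x axis of corner_mark, either way round below 0.025 rad and angle between square's own z axis and vertical below 0.04 rad and z of square in the frame of corner_mark below 0.004 m and value of joint member between -0.025 and 0.025 rad), for 0.8 s.
At the end, for the whole second after the job is handed in: The member is square to the rail within 0.03 rad; the square lies flat and still on its mat, released, its grip within 55 mm of the centre of the blue patch (value of joint member between -0.03 and 0.03 rad and horizontal distance between square_grip and mat_spot below 0.055 m and z of square in the frame of mat_spot between -0.003 and 0.004 m and angle between square's own z axis and vertical below 0.05 rad and linear speed of square below 0.02 m/s and contact force between square and the fingers below 0.05 N); the robot touches nothing.
It fails at once if the square is pressed with more than 22 N against the rail, the corner block or the member (contact force between square and rail above 22 N or contact force between square and cornerblock above 22 N or contact force between square and member above 22 N).
It fails at once if the robot itself touches the frame (contact force between any of the fingers, the arm and frame above 1 N).
It fails at once if another loose thing is moved more than 25 mm (distance of any of driver, beaker, woodstand, vial, magnet, offcut, nutbox from where it was at the start of the episode above 0.025 m).
It also fails if it takes over 72 s, if anything falls off the work surface, if the arm or the gripper's body presses on something with over 40 N, if the wrist force passes 120 N, or if a joint passes its speed limit or range.

## Working session

There is one attempt and no reset: what is moved stays moved. The work goes in short steps, Python scripts to look and compute and a shell command to move; the robot and the scene stay as the last step left them, time stands still between calls to the robot, and variables do not carry over. Pictures are saved under pics/ and viewed, and the job is handed in when it is done.

```bash
ls; mkdir -p pics
python3 - <<'E'
from station import bot, eyes
import cv2, numpy as np
s=bot.sense(); print({k:np.round(v,4).tolist() for k,v in s.items()})
for n in ["top","side"]:
    p,d=eyes.camera(n); cv2.imwrite(f"pics/{n}0.png",cv2.resize(p[...,::-1],(800,600),interpolation=cv2.INTER_CUBIC)); np.savez(f"{n}0.npz",p=p,d=d)
    print(n,eyes.calibration(n))
E
```

```text
pics
{'clock': 0.0, 'joint_pos': [-1.3224, 0.1312, 1.4893, -0.0, 1.523, -0.0854], 'qd': [-0.0001, 0.0015, 0.0009, 0.0003, -0.0012, -0.0019], 'joint_torque': [0.0003, -55.9838, -49.1754, 0.077, 0.0356, -0.0001], 'ee_pos': [0.1965, -0.5663, 0.2176], 'orientation': [-0.0009, 0.9861, 0.1661, -0.0001], 'ft_force': [0.2229, 0.2029, 0.3461], 'torque': [-0.0176, 0.0342, -0.012], 'opening': 0.0933}
top {'fx': 450.3299336550972, 'fy': 450.3299336550972, 'cx': 260.6090290350578, 'cy': 192.8995169108618, 'position': array([ 0.10611249, -0.03307149,  1.33305063]), 'attitude': array([ 0.06359866, -0.70373182,  0.70411968, -0.0702297 ])}
side {'fx': 419.09771161036025, 'fy': 419.09771161036025, 'cx': 251.33689006503243, 'cy': 191.9533457798948, 'position': array([-0.00729214,  0.64868146,  0.53080759]), 'attitude': array([ 0.11541978, -0.19115221,  0.84974716, -0.47756556])}
```

View pics/top0.png

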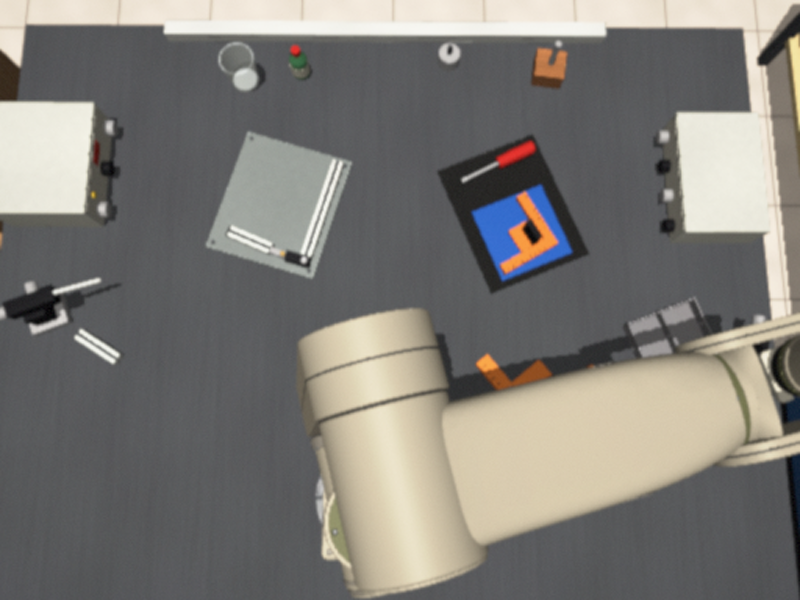

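View pics/side0.png

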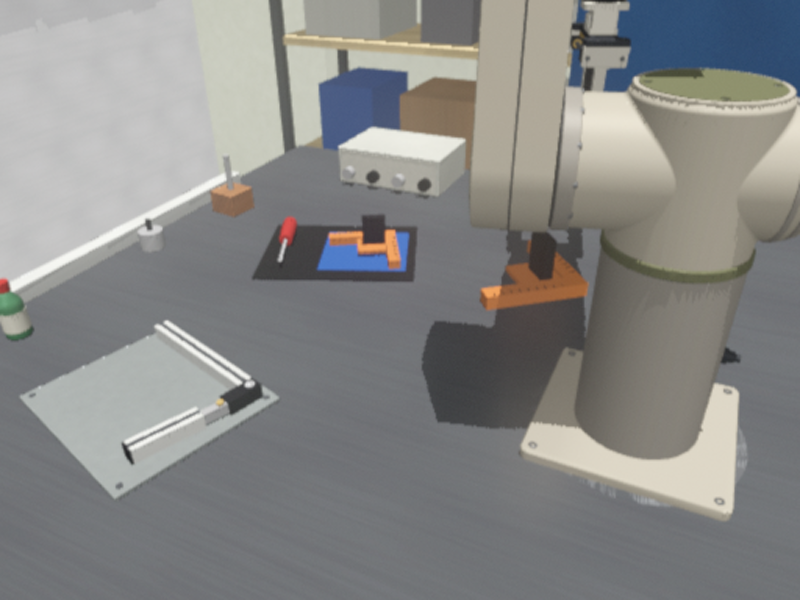

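Top view (800x600): one orange square is on the blue patch with its grip at (532,232). A second one is partly hidden by the arm at about (515,375); the offcut/brick at (550,65) is also brownish. The frame plate is centred near (280,205), with its corner block at (295,258). The square on the mat fits the description, so I'll check it and measure in enlarged crops.

```bash
cat > h.py <<'E'
import numpy as np, cv2
from scipy.spatial.transform import Rotation as R
from station import bot, eyes
def Rq(q): return R.from_quat([q[1],q[2],q[3],q[0]])
def pix2w(name,u,v,z):
    c=eyes.calibration(name); r=Rq(c['attitude']).apply([(u-c['cx'])/c['fx'],(v-c['cy'])/c['fy'],1.])
    t=(z-c['position'][2])/r[2]; return c['position']+t*r
def w2pix(name,P):
    c=eyes.calibration(name); q=Rq(c['attitude']).inv().apply(np.asarray(P)-c['position'])
    return np.array([c['cx']+c['fx']*q[...,0]/q[...,2],c['cy']+c['fy']*q[...,1]/q[...,2]]).T
E
python3 - <<'E'
from h import *
p=np.load('top0.npz')['p']
def crop(u0,v0,w,h,k,name):
    c=cv2.resize(p[v0:v0+h,u0:u0+w,::-1],(w*k,h*k),interpolation=cv2.INTER_CUBIC)
    for i in range(0,w,10): cv2.putText(c,str(u0+i),(i*k,8),0,0.3,(0,255,255),1); cv2.line(c,(i*k,10),(i*k,14),(0,255,255),1)
    for i in range(0,h,10): cv2.putText(c,str(v0+i),(0,i*k+4),0,0.3,(0,255,255),1); cv2.line(c,(20,i*k),(24,i*k),(0,255,255),1)
    cv2.imwrite(name,c)
crop(275,80,110,110,5,'pics/c_sq.png')
crop(125,75,110,110,5,'pics/c_fr.png')
E
```

```text
(no output)
```

View pics/c_sq.png

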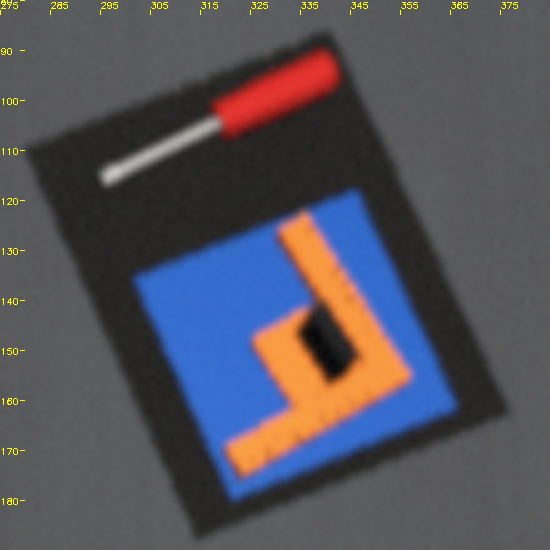

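View pics/c_fr.png

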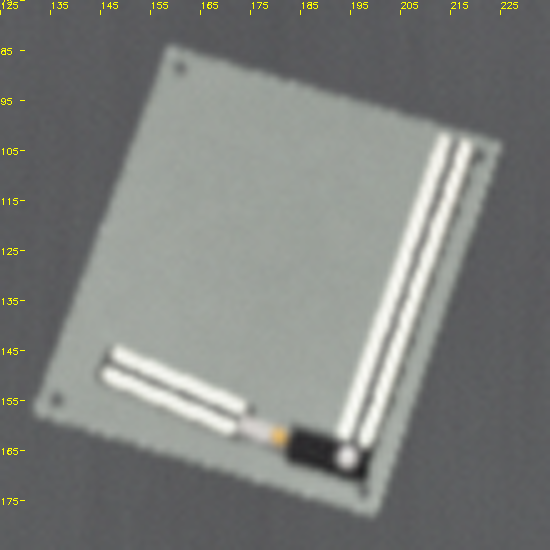

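Both crops agree with the description: the square on the patch is the small one. Its outer corner is near pixel (357,155), the ends of its legs near (334,120) and (322,173), and its black grip near (340,148). The frame's rail runs from (193,162) to (214,102), and the member leans in on the left. Next I'll measure the poses.

Run:
```python
from h import *
from scipy.optimize import minimize, least_squares
D=np.load('top0.npz'); p=D['p'].astype(int); d=D['d']
hsv=cv2.cvtColor(D['p'],cv2.COLOR_RGB2HSV)
def W(x,y,u0,v0,z): return pix2w('top',u0+(x+.5)/5-.5,v0+(y+.5)/5-.5,z)
# square corners
c=W(412,377,275,80,.020); a=W(308,211,275,80,.020); b=W(240,478,275,80,.020)
print('sq corner',c,'legs',np.linalg.norm(a-c),np.linalg.norm(b-c), 'angs',np.degrees(np.arctan2(*(a-c)[1::-1])),np.degrees(np.arctan2(*(b-c)[1::-1])))
g=W(327,341,275,80,.068); print('grip top',g, W(327,341,275,80,.060))
# silhouettes fit for square: orange mask area fit via IoU
m=((hsv[...,0]<22)&(hsv[...,1]>120)&(hsv[...,2]>120)); mm=np.zeros_like(m); mm[115:180,315:362]=m[115:180,315:362]
K=4
def render(x,y,th):
    im=np.zeros((384*K//4*1,1),np.uint8)
    Rz=np.array([[np.cos(th),-np.sin(th)],[np.sin(th),np.cos(th)]])
    poly=np.array([[0,0],[.12,0],[.12,.02],[.02,.02],[.02,.12],[0,.12]])
    w=np.c_[poly@Rz.T+[x,y],np.full(6,.020)]
    return w2pix('top',w)
print('corner px',render(c[0],c[1],np.arctan2(*(a-c)[1::-1])))
# patch
for n,pts,z in [('patch',[(134,275),(358,190),(458,408),(232,500)],.004),('mat',[(28,150),(330,33),(508,410),(200,538)],.004)]:
    w=np.array([W(x,y,275,80,z) for x,y in pts]); print(n,w.mean(0),[round(np.linalg.norm(w[i]-w[(i+1)%4])*1e3,1) for i in range(4)],[round(np.degrees(np.arctan2(*(w[(i+1)%4]-w[i])[1::-1])),2) for i in range(4)])
# plate
w=np.array([W(x,y,125,75,.006) for x,y in [(168,45),(502,145),(376,515),(36,410)]])
print('plate',w.mean(0),[round(np.linalg.norm(w[i]-w[(i+1)%4])*1e3,1) for i in range(4)],[round(np.degrees(np.arctan2(*(w[(i+1)%4]-w[i])[1::-1])),2) for i in range(4)])
for n,x,y in [('rail in far',438,133),('rail in near',339,432),('rail out far',474,141),('block inner corner~',339,432),('block end',297,428),('member tip in',117,345),('member base in',247,405)]:
    print(n,W(x,y,125,75,.026))
s=slice(None)
print(d[140:160:4,330:350:4]);
```

```text
sq corner [ 0.47482423 -0.33729012  0.02      ] legs 0.1209608666282756 0.1230810721003917 angs 29.47300348576025 120.6515306876409
grip top [ 0.48305844 -0.27730957  0.068     ] [ 0.48544219 -0.2788541   0.06      ]
corner px [[357.         155.        ]
 [336.36293845 122.06007484]
 [330.7922356  125.11060417]
 [347.90986294 152.57264173]
 [319.60657492 168.34623447]
 [323.03735162 173.99479168]]
patch [ 0.50145606 -0.27028986  0.004     ] [np.float64(151.1), np.float64(150.7), np.float64(151.1), np.float64(153.0)] [np.float64(-68.47), np.float64(-158.2), np.float64(112.41), np.float64(21.76)]
mat [ 0.54163213 -0.25332605  0.004     ] [np.float64(206.8), np.float64(265.0), np.float64(206.3), np.float64(266.9)] [np.float64(-67.74), np.float64(-157.76), np.float64(112.78), np.float64(22.34)]
plate [0.55868247 0.20585139 0.006     ] [np.float64(220.6), np.float64(247.4), np.float64(218.0), np.float64(247.4)] [np.float64(-107.4), np.float64(162.89), np.float64(72.58), np.float64(-16.51)]
rail in far [0.64369739 0.10276167 0.026     ]
rail in near [0.45398208 0.1583766  0.026     ]
rail out far [0.63854425 0.08057701 0.026     ]
block inner corner~ [0.45398208 0.1583766  0.026     ]
block end [0.45642707 0.18354408 0.026     ]
member tip in [0.50793491 0.29336919 0.026     ]
member base in [0.47063414 0.2139087  0.026     ]
[[1.3846434 1.3887982 1.3214085 1.3723783 1.3752494]
 [1.3762264 1.3754127 1.3203195 1.3218104 1.3691049]
 [1.3738661 1.3658726 1.3374633 1.3118412 1.3657944]
 [1.368123  1.3675414 1.3611753 1.3190441 1.3687226]
 [1.374482  1.3677567 1.3669206 1.3608283 1.3609068]]
```

```bash
cat >> h.py <<'E'
def go(x,y,z,head):
    """print tool-frame delta to world TCP pose, pointing down, tool x heading deg"""
    s=bot.sense(); p=s['ee_pos']; r=Rq(s['orientation'])
    # tool: x=(cos,sin,0), z=down, y = z x x
    h=np.radians(head); X=np.array([np.cos(h),np.sin(h),0]); Z=np.array([0,0,-1.]); T=R.from_matrix(np.c_[X,np.cross(Z,X),Z])
    d=r.inv().apply(np.array([x,y,z])-p)*1e3; rv=(r.inv()*T).as_rotvec(degrees=True)
    print('t %.2f'%s['clock'],'delta mm',np.round(d,1),'rot',np.round(rv,2),'| if turned first:',np.round(T.inv().apply(np.array([x,y,z])-p)*1e3,1))
def st():
    s=bot.sense(); m=Rq(s['orientation']).as_matrix()
    print('t %.2f'%s['clock'],'p',np.round(np.array(s['ee_pos'])*1e3,2),'head %.2f'%np.degrees(np.arctan2(m[1,0],m[0,0])),'z',np.round(m[:,2],3),'F',np.round(s['ft_force'],2),'M',np.round(s['torque'],3),'open %.4f'%s['opening'])
E
python3 - <<'E'
from h import *
st(); go(.486,-.28,.22,30)
c=eyes.calibration('wrist'); s=bot.sense(); r=Rq(s['orientation'])
print(c, r.inv().apply(c['position']-s['ee_pos']), (r.inv()*Rq(c['attitude'])).as_matrix().round(3))
E
```

```text
t 0.10 p [ 196.44 -566.39  217.68] head 19.12 z [-0.     0.002 -1.   ] F [-1.09 -0.24 -0.08] M [ 0.025 -0.003 -0.   ] open 0.0928
t 0.10 delta mm [ 367.4 -175.7   -2. ] rot [-9.000e-02 -1.000e-02 -1.088e+01] | if turned first: [ 394.  -103.2   -2.3]
{'fx': 297.3186396354542, 'fy': 297.3186396354542, 'cx': 264.41913830832095, 'cy': 194.76494980315428, 'position': array([ 0.26180866, -0.54429872,  0.3848177 ]), 'attitude': array([ 0.10183373,  0.80836928, -0.57520181, -0.07288271])} [ 0.06901622  0.00026283 -0.16712803] [[ 0.    -0.969 -0.249]
 [ 1.    -0.     0.001]
 [-0.001 -0.249  0.969]]
```

```bash
python3 -m creep '[[[36,-17,0,0,0,-5.5],[36,-17,0,0,0,-5.5],[38,-10,0,0,0,0],[38,-10,0,0,0,0],[38,-10,0,0,0,0],[38,-10,0,0,0,0],[38,-10,0,0,0,0],[38,-10,0,0,0,0],[38,-10,0,0,0,0],[20,-5,0,0,0,0]]]'
python3 - <<'E'
from h import *
st(); go(.486,-.28,.22,30)
E
```

```text
clock: 0.93
ee_pos: [0.463, -0.2883, 0.2119]
orientation: [-0.005, 0.966, 0.259, -0.002]
ft_force: [-0.4, -0.8, -1.1]
opening: 0.093
t 0.93 p [ 462.97 -288.3   211.91] head 30.01 z [-0.006  0.008 -1.   ] F [-0.38 -0.82 -1.11] M [-0.06  -0.077  0.01 ] open 0.0930
t 0.93 delta mm [24.1  4.2 -8.2] rot [-0.55  0.07  0.01] | if turned first: [24.1  4.3 -8.1]
```

```bash
python3 -m creep '[[[16,3,-5,-0.5,0,0],[7,1,-3,0,0,0],[0,0,0,0,0,0]]]'
python3 - <<'E'
from h import *
st()
c=eyes.calibration('wrist'); p,d=eyes.camera('wrist'); np.savez('w1.npz',p=p,d=d,pos=c['position'],att=c['attitude'])
cv2.imwrite('pics/w1.png',cv2.resize(p[...,::-1],(800,600),interpolation=cv2.INTER_CUBIC))
E
```

```text
clock: 1.18
ee_pos: [0.4882, -0.2742, 0.2184]
orientation: [-0.002, 0.965, 0.262, -0.001]
ft_force: [0.2, -0.7, 0.3]
opening: 0.0932
t 1.18 p [ 488.2  -274.22  218.36] head 30.42 z [-0.003  0.003 -1.   ] F [ 0.23 -0.67  0.28] M [-0.052  0.008 -0.017] open 0.0932
```

View pics/w1.png

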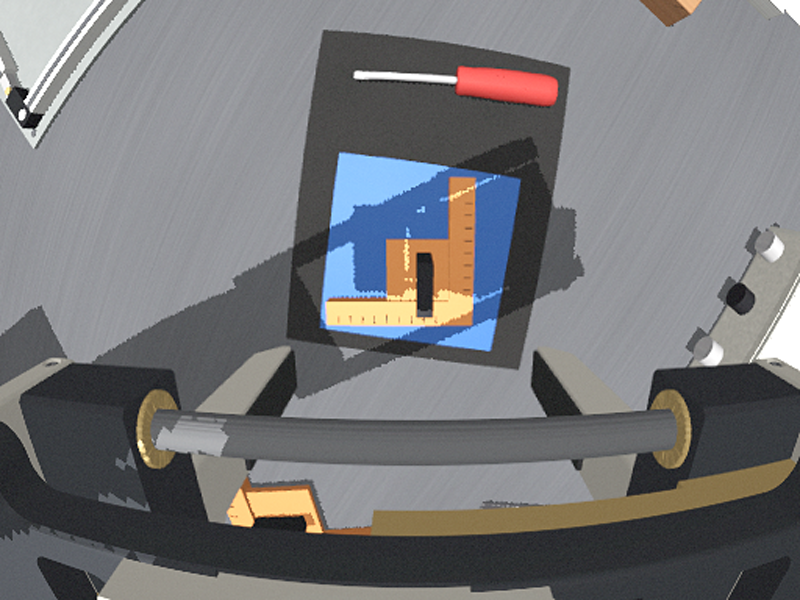

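The wrist picture shows the small square with its corner at about (474,325), leg ends at (475,178) and (325,327), and grip around (424,268). I'll project these points to world coordinates with the fisheye model.

```bash
cat >> h.py <<'E'
def fray(cal,u,v):
    dx,dy=u-cal['cx'],v-cal['cy']; r=np.hypot(dx,dy); th=r/cal['fx']
    return Rq(cal['attitude']).apply([np.sin(th)*dx/max(r,1e-9),np.sin(th)*dy/max(r,1e-9),np.cos(th)])
def wpix(cal,u,v,z):
    r=fray(cal,u,v); return cal['position']+(z-cal['position'][2])/r[2]*r
def wproj(cal,P):
    q=Rq(cal['attitude']).inv().apply(np.asarray(P)-cal['position']); rr=np.hypot(q[...,0],q[...,1]); th=np.arctan2(rr,q[...,2])
    return np.c_[cal['cx']+cal['fx']*th*q[...,0]/rr, cal['cy']+cal['fy']*th*q[...,1]/rr]
def wcrop(p,u0,v0,w,h,k,name,pts=None):
    c=cv2.resize(np.ascontiguousarray(p[v0:v0+h,u0:u0+w,::-1]),(w*k,h*k),interpolation=cv2.INTER_CUBIC)
    for i in range(0,w,10): cv2.putText(c,str(u0+i),(i*k,8),0,0.3,(0,0,255),1); cv2.line(c,(i*k,10),(i*k,14),(0,0,255),1)
    for i in range(0,h,10): cv2.putText(c,str(v0+i),(0,i*k+4),0,0.3,(0,0,255),1); cv2.line(c,(20,i*k),(24,i*k),(0,0,255),1)
    if pts is not None:
        for u,v in pts: cv2.circle(c,(int((u-u0+.5)*k-.5),int((v-v0+.5)*k-.5)),2,(255,0,255),-1)
    cv2.imwrite(name,c)
E
python3 - <<'E'
from h import *
D=np.load('w1.npz'); cal=eyes.calibration('wrist'); cal.update(position=D['pos'],attitude=D['att'])
s=.64
W=lambda x,y,z: wpix(cal,(x+.5)*s-.5,(y+.5)*s-.5,z)
c=W(474,325,.02);a=W(475,178,.02);b=W(325,327,.02)
print(c,a,b,np.linalg.norm(a-c),np.linalg.norm(b-c),np.degrees(np.arctan2(*(a-c)[1::-1])),np.degrees(np.arctan2(*(b-c)[1::-1])))
th=np.radians(30.5); X=np.array([np.cos(th),np.sin(th),0]);Y=np.array([-X[1],X[0],0])
o=np.array([c[0],c[1],.004]); 
P=[o+X*x+Y*y+[0,0,z] for x,y,z in [(0,0,.016),(.12,0,.016),(0,.12,.016),(.02,.02,.016),(.12,.02,.016),(.02,.12,.016)]+[(.04+i*.02,.04+j*.006,.064) for i in(-1,1) for j in (-1,1)]]
P=np.array(P); print('grip',o+X*.04+Y*.04)
wcrop(D['p'],195,90,140,140,5,'pics/w1c.png',wproj(cal,P))
E
```

```text
[ 0.47670242 -0.33882916  0.02      ] [ 0.57877906 -0.27659134  0.02      ] [ 0.41228802 -0.23306891  0.02      ] 0.11955411173266599 0.12383232830249503 31.37135557009113 121.34394778574158
grip [ 0.49086605 -0.28406246  0.004     ]
```

View pics/w1c.png

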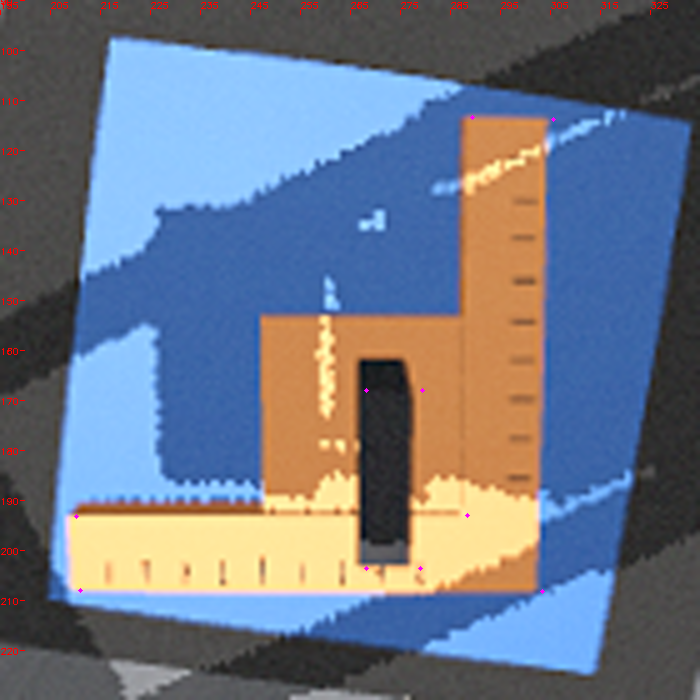

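Run:
```python
from h import *
from scipy.optimize import least_squares
D=np.load('w1.npz'); cal=eyes.calibration('wrist'); cal.update(position=D['pos'],attitude=D['att'])
obs=np.array([(538,592),(547,118),(461,118),(68,591),(74,513),(460,513),(359,562),(409,562)],float)
px=np.c_[195+(obs[:,0]+.5)/5-.5,90+(obs[:,1]+.5)/5-.5]
mod=np.array([(0,0,.016),(.12,0,.016),(.12,.02,.016),(0,.12,.016),(.02,.12,.016),(.02,.02,.016),(.02,.046,.064),(.02,.034,.064)])
def P(q):
    c,s=np.cos(q[2]),np.sin(q[2]); return np.c_[mod[:,0]*c-mod[:,1]*s+q[0],mod[:,0]*s+mod[:,1]*c+q[1],mod[:,2]+q[3]]
f=lambda q: np.r_[(wproj(cal,P(q))-px).ravel(),(q[3]-.004)*500]
r=least_squares(f,[.476,-.338,.54,.004]); q=r.x
print(q,np.degrees(q[2]),np.round(r.fun,2))
c,s=np.cos(q[2]),np.sin(q[2]); g=[q[0]+.04*(c-s),q[1]+.04*(s+c)]; print('grip',g)
s=.64
for x,y in [(340,153),(520,179),(491,351),(322,328)]: print('patch',wpix(cal,(x+.5)*s-.5,(y+.5)*s-.5,.004))
go(g[0],g[1],.030,np.degrees(q[2]))
```

```text
[ 0.47616131 -0.33689023  0.53230559  0.00346896] 30.49886373022731 [-0.55 -0.68 -0.33 -0.24  0.58 -0.53  1.   -0.53 -0.96  0.16 -0.07  0.1
 -0.25  0.76  0.53  0.75 -0.27]
grip [np.float64(0.4903260279258848), np.float64(-0.2821238111688825)]
patch [ 0.54248835 -0.17261928  0.004     ]
patch [ 0.59952515 -0.31047424  0.004     ]
patch [ 0.4609871  -0.36921356  0.004     ]
patch [ 0.40413919 -0.2308761   0.004     ]
t 1.23 delta mm [ -1.1   8.7 188. ] rot [-0.26  0.1  -0.11] | if turned first: [ -1.4   7.8 188.1]
```

```bash
python3 -m creep '[[[-1,4,22,0,0,0],[0,4,30,0,0,0],[0,0,30,0,0,0],[0,0,30,0,0,0],[0,0,30,0,0,0],[0,0,20,0,0,0],[0,0,12,0,0,0],[0,0,4,0,0,0]]]'
python3 - <<'E'
from h import *
st(); go(.4903,-.2821,.033,30.5)
E
```

```text
clock: 1.9
ee_pos: [0.4836, -0.2922, 0.0351]
orientation: [0.0, 0.966, 0.257, -0.001]
ft_force: [0.0, -0.2, -0.4]
opening: 0.0929
t 1.90 p [ 483.58 -292.19   35.15] head 29.79 z [-0.002 -0.002 -1.   ] F [ 0.03 -0.16 -0.37] M [-0.001 -0.005 -0.005] open 0.0929
t 1.90 delta mm [10.9 -5.4  2.1] rot [ 0.01  0.17 -0.71] | if turned first: [10.9 -5.3  2.1]
```

```bash
python3 -m creep '[[[8,-4,1,0,0,-0.7],[3,-1.5,1,0,0,0],[0,0,0,0,0,0]]]'
python3 - <<'E'
from h import *
st(); go(.4903,-.2821,.033,30.5)
p,d=eyes.camera('wrist'); wcrop(p,100,90,330,280,2,'pics/w2.png')
E
```

```text
clock: 2.15
ee_pos: [0.4895, -0.2828, 0.0334]
orientation: [0.0, 0.965, 0.262, -0.002]
ft_force: [-0.4, 0.3, -0.7]
opening: 0.0934
t 2.15 p [ 489.49 -282.8    33.43] head 30.38 z [-0.003 -0.001 -1.   ] F [-0.35  0.3  -0.72] M [ 0.002 -0.086  0.017] open 0.0934
t 2.15 delta mm [ 1.1 -0.2  0.4] rot [-0.05  0.2  -0.12] | if turned first: [ 1.1 -0.2  0.4]
```

View pics/w2.png

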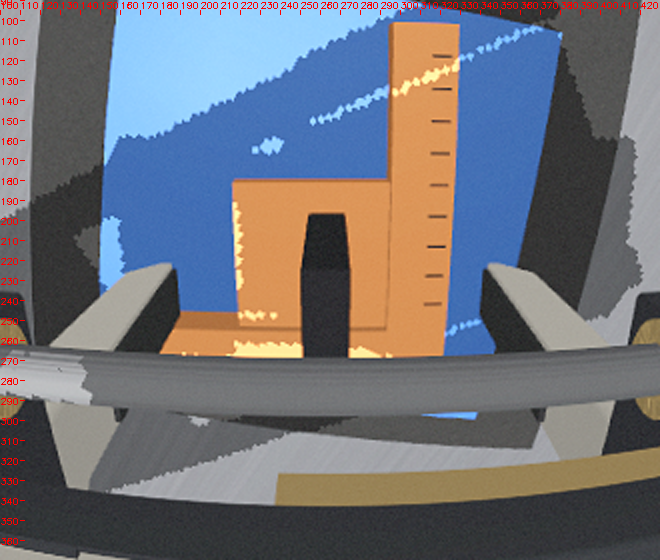

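The fin, centred at about column 263, stands midway between the open fingers (about 187 and 342). I'll close on it.

```bash
python3 -m creep '[[[0,0,0,0,0,0],[0,0,0,0,0,0],[0,0,0,0,0,0],[0,0,0,0,0,0],[0,0,0,0,0,0],[0,0,0,0,0,0],[0,0,0,0,0,0]]]' 255 45
python3 - <<'E'
from h import *
st()
E
```

```text
clock: 2.78
ee_pos: [0.4937, -0.285, 0.0396]
orientation: [0.004, 0.965, 0.263, 0.001]
ft_force: [-0.7, -0.5, 0.6]
opening: 0.051
t 2.78 p [ 493.72 -285.01   39.62] head 30.49 z [ 0.005 -0.007 -1.   ] F [-0.69 -0.52  0.55] M [-0.009  0.004 -0.028] open 0.0510
```

```bash
python3 -m creep '[[[-2,-1,5,0.2,-0.2,0],[0,0,1,0,0,0],[0,0,0,0,0,0],[0,0,0,0,0,0]]]' 255 45
python3 - <<'E'
from h import *
st(); go(.4903,-.2821,.033,30.5)
E
```

```text
clock: 3.12
ee_pos: [0.4909, -0.2851, 0.0326]
orientation: [0.002, 0.965, 0.263, -0.001]
ft_force: [0.6, -0.4, 0.5]
opening: 0.0243
t 3.12 p [ 490.9  -285.13   32.56] head 30.48 z [-0.001 -0.005 -1.   ] F [ 0.58 -0.43  0.45] M [ 0.03  -0.009 -0.022] open 0.0243
t 3.12 delta mm [ 1.  -2.9 -0.5] rot [ 0.24  0.21 -0.02] | if turned first: [ 1.  -2.9 -0.4]
```

```bash
python3 -m creep '[[[0,-2,0,0.1,0.1,0],[0,-1,0,0,0,0],[0,0,0,0,0,0]]]' 255 45
python3 - <<'E'
from h import *
st()
E
python3 -m creep '[[[0,0,0,0,0,0],[0,0,0,0,0,0],[0,0,0,0,0,0]]]'
python3 - <<'E'
from h import *
st()
E
```

```text
clock: 3.37
ee_pos: [0.489, -0.2822, 0.0322]
orientation: [0.001, 0.965, 0.263, -0.001]
ft_force: [0.7, -1.9, -0.7]
opening: 0.0118
t 3.37 p [ 489.04 -282.2    32.18] head 30.47 z [-0.001 -0.002 -1.   ] F [ 0.68 -1.88 -0.71] M [-0.071 -0.103  0.036] open 0.0118
clock: 3.62
ee_pos: [0.4891, -0.2823, 0.0322]
orientation: [0.001, 0.965, 0.263, -0.001]
ft_force: [0.0, -0.3, -1.0]
opening: 0.0119
t 3.62 p [ 489.06 -282.26   32.22] head 30.47 z [-0.001 -0.003 -1.   ] F [ 0.04 -0.29 -0.99] M [0.016 0.041 0.012] open 0.0119
```

```bash
python3 -m creep '[[[0,0,-10,0,0,0],[0,0,-25,0,0,0],[0,0,-30,0,0,0],[0,0,-30,0,0,0],[0,0,-10,0,0,0]]]'
python3 - <<'E'
from h import *
st()
E
python3 -m creep '[[[10,-14,0,0,0,0],[20,-27,0,0,0,0],[20,-27,0,0,0,0],[20,-27,0,0,0,0],[20,-27,0,0,0,0],[20,-27,0,0,0,0],[20,-27,0,0,0,0],[20,-27,0,0,0,0],[20,-27,0,0,0,0],[10,-14,0,0,0,0]]]'
python3 - <<'E'
from h import *
st(); go(.532,.192,.135,-17.1)
E
```

```text
clock: 4.03
ee_pos: [0.4841, -0.2783, 0.1358]
orientation: [-0.005, 0.965, 0.263, -0.006]
ft_force: [1.7, -0.7, -2.4]
opening: 0.0117
t 4.03 p [ 484.1  -278.31  135.75] head 30.47 z [-0.013  0.006 -1.   ] F [ 1.72 -0.73 -2.43] M [-0.053 -0.108  0.011] open 0.0117
clock: 4.87
ee_pos: [0.5162, 0.0299, 0.1379]
orientation: [-0.002, 0.966, 0.258, -0.004]
ft_force: [-0.3, 0.4, -3.5]
opening: 0.0116
t 4.87 p [516.2   29.87 137.87] head 29.91 z [-0.009  0.001 -1.   ] F [-0.29  0.37 -3.52] M [ 0.048 -0.044 -0.068] open 0.0116
t 4.87 delta mm [  94.6 -132.6    2.9] rot [-0.12  0.52 47.01] | if turned first: [ -32.6 -159.6    2.9]
```

```bash
python3 -m creep '[[[19,-26,0,0,0,0],[19,-26,0,0,0,0],[19,-26,0,0,0,0],[19,-26,0,0,0,0],[0,0,0,0,0.3,6.5],[0,0,0,0,0,6.8],[0,0,0,0,0,6.8],[0,0,0,0,0,6.8],[0,0,0,0,0,6.8],[0,0,0,0,0,6.8]]]'
python3 - <<'E'
from h import *
st(); go(.532,.192,.135,-17.1)
E
```

```text
clock: 5.7
ee_pos: [0.5241, 0.1717, 0.1305]
orientation: [-0.001, 0.995, -0.101, -0.007]
ft_force: [-0.7, -0.4, -3.1]
opening: 0.0115
t 5.70 p [524.1  171.71 130.46] head -11.59 z [-0.014  0.003 -1.   ] F [-0.75 -0.39 -3.14] M [0.048 0.04  0.   ] open 0.0115
t 5.70 delta mm [  3.6 -21.5  -4.6] rot [0.01 0.83 5.51] | if turned first: [  1.6 -21.7  -4.5]
```

```bash
python3 -m creep '[[[1,-10,-3,0,0.4,4],[1,-11,-1,0,0.4,1.5],[0,0,0,0,0,0],[0,0,0,0,0,0]]]'
python3 - <<'E'
from h import *
st(); go(.532,.192,.135,-17.1)
c=eyes.calibration('wrist'); p,d=eyes.camera('wrist'); np.savez('w3.npz',p=p,d=d,pos=c['position'],att=c['attitude'])
wcrop(p,60,0,400,280,2,'pics/w3.png')
p,d=eyes.camera('top'); np.savez('top1.npz',p=p,d=d); wcrop(p,120,70,120,120,5,'pics/t3.png')
E
```

```text
clock: 6.03
ee_pos: [0.529, 0.1913, 0.1313]
orientation: [0.001, 0.988, -0.155, -0.003]
ft_force: [-0.4, -0.3, -2.9]
opening: 0.012
t 6.03 p [528.99 191.33 131.26] head -17.81 z [-0.005 -0.002 -1.   ] F [-0.42 -0.32 -2.92] M [-0.03  -0.02  -0.014] open 0.0120
t 6.03 delta mm [ 2.6 -1.5 -3.8] rot [ 0.2   0.26 -0.71] | if turned first: [ 2.7 -1.5 -3.7]
```

View pics/w3.png

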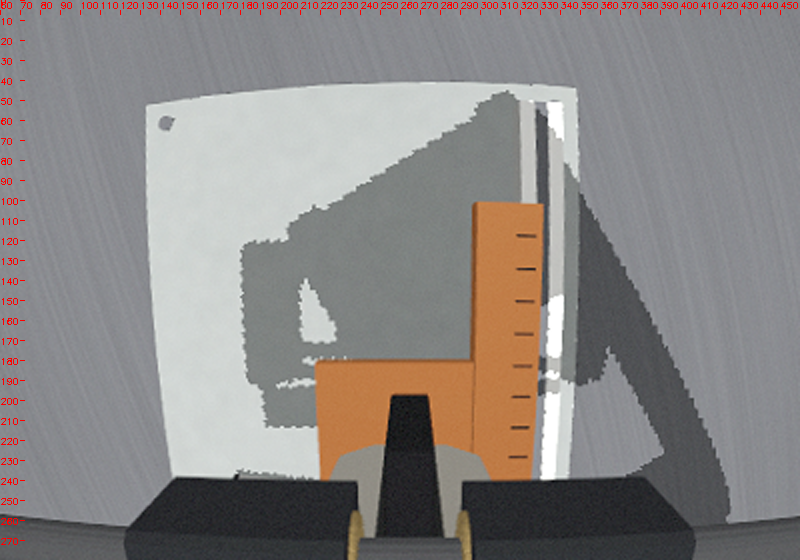

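View pics/t3.png

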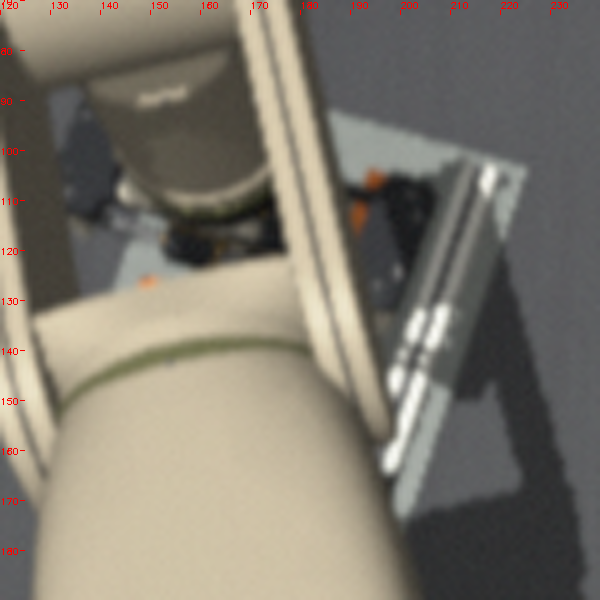

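The wrist view shows the held square and, beyond it, the rail's far end with its inside top edge from about (319,50) down to (322,100). The plate's far corners are at about (133,52) and (348,44). The block is hidden behind the fingers, and the top view is hidden by the arm, so I'll use the side camera for the corner.

Run:
```python
from h import *
D=np.load('w3.npz'); cal=eyes.calibration('wrist'); cal.update(position=D['pos'],attitude=D['att'])
W=lambda x,y,z: wpix(cal,60+(x+.5)/2-.5,(y+.5)/2-.5,z)
hd=lambda a,b: np.degrees(np.arctan2(*(b-a)[1::-1]))
a=W(519,100,.026);b=W(524,203,.026); print('rail in',a,b,hd(b,a))
a2=W(535,100,.026); print('rail groove..',a2, W(563,100,.026))
l,r=W(147,105,.006),W(577,88,.006); print('plate far',l,r,np.linalg.norm(l-r),hd(l,r)+90)
# square in hand: leg outer edge at z = tcp-.0282+.016
z=.1313-.0282+.016
e=W(543,205,z); f=W(534,470,z); print('sq leg',e,f,hd(f,e))
p,d=eyes.camera('side'); np.savez('s1.npz',p=p,d=d); wcrop(p,0,180,200,140,4,'pics/s3.png')
```

```text
rail in [0.64286496 0.10148804 0.026     ] [0.5957278 0.1142957 0.026    ] -15.200888954258152
rail groove.. [0.6410368  0.09416655 0.026     ] [0.6379365  0.08109126 0.026     ]
plate far [0.70946987 0.27520706 0.006     ] [0.64552656 0.06523111 0.006     ] 0.219496350064577 -16.93690066354806
sq leg [0.59356358 0.12805214 0.1191    ] [0.51241895 0.15330814 0.1191    ] -17.288586846202296
```

View pics/s3.png

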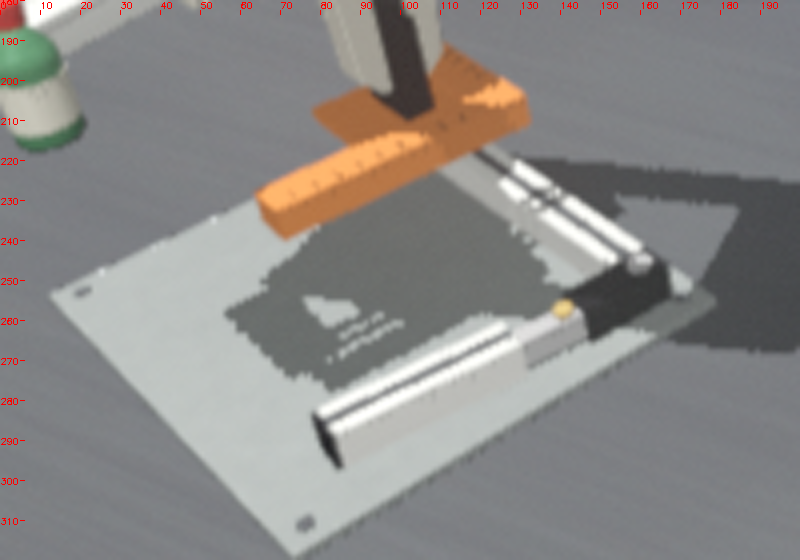

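Run:
```python
from h import *
S=lambda x,y,z: pix2w('side',(x+.5)/4-.5,180+(y+.5)/4-.5,z)
c0=np.array([.454,.1584]);h=np.radians(-17);X=np.array([np.cos(h),np.sin(h)]);Y=np.array([-X[1],X[0]])
for n,x,y,z in [('corner',612,264,.026),('block end in',562,290,.026),('block end out',588,316,.026),('rail in1',500,185,.026),('mem tip in',315,408,.026),('mem base in',500,320,.026),('mem tip out',332,432,.026),('block far out',672,265,.026)]:
    w=S(x,y,z); print(n,w.round(4),'in frame',np.round([(w[:2]-c0)@X*1e3,(w[:2]-c0)@Y*1e3],1))
for w in ([.6437,.1028],[.6429,.1015],[.5957,.1143],[.4564,.1835]): print(np.round([(w-c0)@X*1e3,(w-c0)@Y*1e3],1))
# plate near corners
for w in [(0.70946987,0.27520706),(0.64552656,0.06523111),(.55868,.20585)]: print('pl',np.round([(w-c0)@X*1e3,(w-c0)@Y*1e3],1))
```

```text
corner [0.4487 0.1592 0.026 ] in frame [-5.3 -0.8]
block end in [0.4581 0.1851 0.026 ] in frame [-3.9 26.8]
block end out [0.435  0.1952 0.026 ] in frame [-28.9  29.6]
rail in1 [0.5419 0.1305 0.026 ] in frame [92.2 -1. ]
mem tip in [0.5045 0.2947 0.026 ] in frame [  8.5 145.1]
mem base in [0.4704 0.2147 0.026 ] in frame [-0.8 58.6]
mem tip out [0.4868 0.3025 0.026 ] in frame [-10.7 147.4]
block far out [0.4218 0.1476 0.026 ] in frame [-27.6 -19.8]
[197.7   2.3]
[197.3   0.8]
[148.4  -0.7]
[-5.  24.7]
pl [210.2 186.4]
pl [210.4 -33.1]
pl [86.2 76. ]
```

```bash
python3 -m creep '[[[-2,0,8,0.2,0.2,-0.7],[-2,0,10,0,0,0],[0,0,10,0,0,0],[0,0,10,0,0,0],[0,0,10,0,0,0],[0,0,7,0,0,0],[0,0,0,0,0,0]]]'
python3 - <<'E'
from h import *
st(); go(.5252,.191,.0362,-17)
E
```

```text
clock: 6.77
ee_pos: [0.5233, 0.1903, 0.0688]
orientation: [0.0, 0.989, -0.148, -0.001]
ft_force: [-0.5, -0.9, -2.8]
opening: 0.0116
t 6.77 p [523.26 190.27  68.84] head -17.03 z [-0.003 -0.    -1.   ] F [-0.52 -0.86 -2.76] M [ 0.076  0.05  -0.009] open 0.0116
t 6.77 delta mm [ 1.7 -1.3 32.6] rot [ 0.06  0.16 -0.03] | if turned first: [ 1.6 -1.3 32.6]
```

```bash
python3 -m creep '[[[0.5,0,8,0.1,0.1,0],[0.5,0,8,0,0,0],[0,0,6,0,0,0],[0,0,4,0,0,0],[0,0,3,0,0,0],[0,0,0,0,0,0]]]'
python3 - <<'E'
from h import *
st(); go(.5252,.191,.0362,-17)
p,d=eyes.camera('side'); wcrop(p,0,180,200,140,4,'pics/s4.png')
E
```

```text
clock: 7.27
ee_pos: [0.5242, 0.1899, 0.0361]
orientation: [-0.0, 0.989, -0.148, -0.001]
ft_force: [-0.0, 0.6, -2.9]
opening: 0.0119
t 7.27 p [524.21 189.88  36.13] head -17.03 z [-0.001  0.001 -1.   ] F [-0.04  0.64 -2.86] M [ 0.043  0.005 -0.084] open 0.0119
t 7.27 delta mm [ 0.6 -1.4 -0.1] rot [-0.02  0.09 -0.03] | if turned first: [ 0.6 -1.4 -0.1]
```

View pics/s4.png

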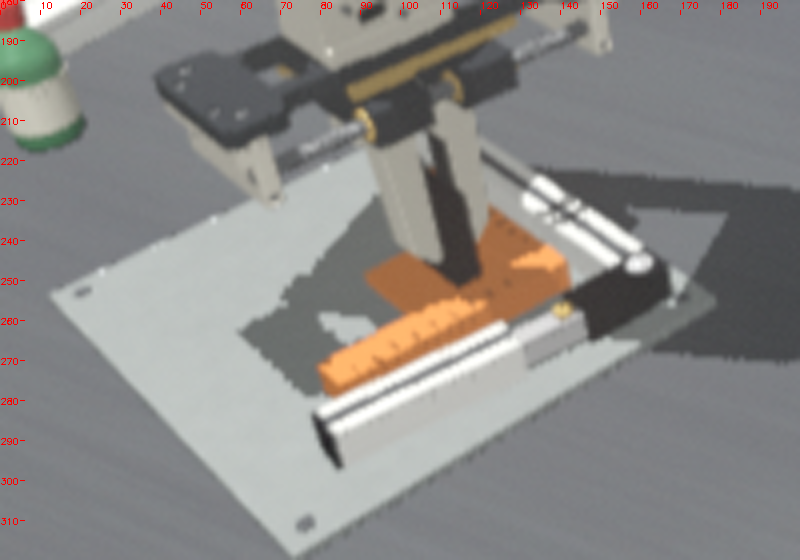

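```bash
python3 -m creep '[[[-2,0,0.7,0,0,0],[-2,0,0.7,0,0,0],[-2,0,0.3,0,0,0],[-2,0,0,0,0,0],[-2,0,0,0,0,0],[-2,0,0,0,0,0]]]'
python3 - <<'E'
from h import *
st(); go(.5252,.191,.0362,-17)
E
```

```text
clock: 7.82
ee_pos: [0.5135, 0.1942, 0.0367]
orientation: [-0.001, 0.989, -0.148, 0.001]
ft_force: [0.3, -0.7, -3.1]
opening: 0.0115
t 7.82 p [513.54 194.19  36.72] head -17.04 z [ 0.002  0.002 -1.   ] F [ 0.31 -0.74 -3.14] M [-0.038 -0.174 -0.043] open 0.0115
t 7.82 delta mm [12.1 -0.4  0.5] rot [-0.14 -0.1  -0.04] | if turned first: [12.1 -0.4  0.5]
```

```bash
python3 -m creep '[[[-1,0,1,0.1,0,0],[-1.5,0,1,0,0,0],[-1.5,0,1,0,0,0],[-1,0,1,0,0,0]]]'
python3 - <<'E'
from h import *
st(); go(.5252,.191,.0362,-17)
E
python3 -m creep '[[[-1,0,0.5,0,0,0],[-1,0,0.5,0,0,0],[-1,0,0.5,0,0,0]]]'
python3 - <<'E'
from h import *
st(); go(.5252,.191,.0362,-17)
E
```

```text
clock: 8.15
ee_pos: [0.5101, 0.1961, 0.0344]
orientation: [-0.003, 0.989, -0.148, 0.003]
ft_force: [2.3, -2.8, 7.8]
opening: 0.0117
t 8.15 p [510.13 196.06  34.43] head -17.03 z [ 0.007  0.004 -1.   ] F [ 2.32 -2.82  7.84] M [-0.809  0.137  0.061] open 0.0117
t 8.15 delta mm [15.9  0.4 -1.7] rot [-0.35 -0.34 -0.03] | if turned first: [15.9  0.4 -1.8]
clock: 8.4
ee_pos: [0.5096, 0.1964, 0.0347]
orientation: [-0.003, 0.989, -0.148, 0.006]
ft_force: [3.0, -2.4, 3.0]
opening: 0.0119
t 8.40 p [509.58 196.4   34.74] head -17.01 z [ 0.013  0.003 -1.   ] F [ 3.02 -2.39  3.04] M [-0.644 -0.364  0.068] open 0.0119
t 8.40 delta mm [16.5  0.6 -1.3] rot [-0.39 -0.63 -0.01] | if turned first: [16.5  0.6 -1.5]
```

```bash
python3 -m creep '[[[0,0,-1,-0.3,-0.6,0],[-1,0,0,0,0,0],[-1,0,0,0,0,0],[-1,0,0,0,0,0]]]'
python3 - <<'E'
from h import *
st(); go(.5252,.191,.0362,-17)
E
python3 -m creep '[[[-1.5,0,0,0,0,0],[-1.5,0,0.2,0,0,0],[-1.5,0,0.2,0,0,0]]]'
python3 - <<'E'
from h import *
st(); go(.5252,.191,.0362,-17)
E
```

```text
clock: 8.73
ee_pos: [0.5049, 0.1978, 0.0344]
orientation: [-0.001, 0.989, -0.148, -0.002]
ft_force: [0.4, 0.9, -3.2]
opening: 0.0117
t 8.73 p [504.89 197.81  34.35] head -17.06 z [-0.004  0.002 -1.   ] F [ 0.37  0.88 -3.22] M [ 0.092 -0.176 -0.127] open 0.0117
t 8.73 delta mm [21.4  0.5 -1.9] rot [-0.05  0.23 -0.06] | if turned first: [21.4  0.6 -1.8]
clock: 8.98
ee_pos: [0.5031, 0.1987, 0.0345]
orientation: [-0.001, 0.989, -0.148, 0.001]
ft_force: [7.4, -3.9, -6.5]
opening: 0.0117
t 8.98 p [503.1  198.74  34.52] head -17.01 z [ 0.003  0.001 -1.   ] F [ 7.38 -3.88 -6.53] M [-0.754 -1.562  0.172] open 0.0117
t 8.98 delta mm [23.4  0.9 -1.6] rot [-0.11 -0.12 -0.01] | if turned first: [23.4  0.9 -1.7]
```

Contact with the block gives about 8 N at a 1.5 mm row. I'll back off x slightly and slide to the rail.

```bash
python3 -m creep '[[[1.5,0,0,0,0,0],[0,2,0,0,0,0],[0,2,0,0,0,0],[0,2,0,0,0,0],[0,2,0,0,0,0],[0,1,0,0,0,0]]]'
python3 - <<'E'
from h import *
st(); go(.5252,.191,.0362,-17)
E
```

```text
clock: 9.48
ee_pos: [0.5008, 0.19, 0.0344]
orientation: [-0.001, 0.989, -0.148, 0.001]
ft_force: [2.1, 0.4, -2.1]
opening: 0.0118
t 9.48 p [500.8  190.03  34.35] head -16.97 z [ 0.002  0.003 -1.   ] F [ 2.11  0.39 -2.11] M [ 0.217 -0.27  -0.012] open 0.0118
t 9.48 delta mm [23.1 -8.1 -1.8] rot [-0.17 -0.05  0.03] | if turned first: [23.1 -8.1 -1.8]
```

```bash
python3 -m creep '[[[0,1.2,0,0,0,0],[0,1.2,0,0,0,0],[0,1.2,0,0,0,0]]]'
python3 - <<'E'
from h import *
st(); go(.5252,.191,.0362,-17)
E
python3 -m creep '[[[0,1.2,0,0,0,0],[0,1.2,0,0,0,0]]]'
python3 - <<'E'
from h import *
st(); go(.5252,.191,.0362,-17)
E
```

```text
clock: 9.73
ee_pos: [0.4999, 0.1869, 0.0345]
orientation: [-0.002, 0.989, -0.148, 0.001]
ft_force: [3.4, 9.0, -5.0]
opening: 0.012
t 9.73 p [499.86 186.93  34.47] head -16.99 z [ 0.002  0.004 -1.   ] F [ 3.38  9.04 -5.05] M [ 1.897 -0.614  0.064] open 0.0120
t 9.73 delta mm [ 23.1 -11.3  -1.6] rot [-0.28 -0.06  0.01] | if turned first: [ 23.  -11.3  -1.7]
clock: 9.9
ee_pos: [0.4999, 0.1869, 0.0347]
orientation: [-0.005, 0.989, -0.148, 0.002]
ft_force: [3.6, 6.4, -5.6]
opening: 0.0119
t 9.90 p [499.86 186.86  34.69] head -17.00 z [ 0.005  0.009 -1.   ] F [ 3.59  6.44 -5.64] M [ 1.433 -0.577  0.056] open 0.0119
t 9.90 delta mm [ 23.  -11.4  -1.4] rot [-0.56 -0.1  -0.  ] | if turned first: [ 23.  -11.4  -1.5]
```

```bash
python3 -m creep '[[[-0.8,1,0,-0.3,-0.1,0],[-1.2,1.2,0.1,-0.2,-0.1,0],[-1.2,1.2,0.1,-0.2,-0.2,0]]]'
python3 - <<'E'
from h import *
st(); go(.5252,.191,.0362,-17)
E
python3 -m creep '[[[-1.2,1.2,0.1,-0.2,-0.2,0],[-1.2,1.2,0.1,-0.2,-0.2,0],[-1.2,1.2,0.1,-0.2,-0.2,0],[-1.2,1.2,0.1,-0.2,-0.2,0]]]'
python3 - <<'E'
from h import *
st(); go(.5252,.191,.0362,-17)
E
```

```text
clock: 10.15
ee_pos: [0.4996, 0.187, 0.0349]
orientation: [-0.002, 0.989, -0.148, 0.002]
ft_force: [9.2, 4.3, -12.6]
opening: 0.0115
t 10.15 p [499.65 186.96  34.88] head -17.00 z [ 0.004  0.004 -1.   ] F [  9.22   4.25 -12.56] M [ 1.213 -2.1    0.089] open 0.0115
t 10.15 delta mm [ 23.3 -11.3  -1.2] rot [-0.31 -0.13 -0.  ] | if turned first: [ 23.3 -11.3  -1.3]
clock: 10.48
ee_pos: [0.4997, 0.187, 0.0348]
orientation: [-0.001, 0.989, -0.148, -0.0]
ft_force: [8.2, 5.0, -9.8]
opening: 0.0116
t 10.48 p [499.67 187.01  34.77] head -17.00 z [ 0.     0.002 -1.   ] F [ 8.21  4.97 -9.83] M [ 1.24  -2.055  0.005] open 0.0116
t 10.48 delta mm [ 23.2 -11.3  -1.4] rot [-0.12  0.03  0.  ] | if turned first: [ 23.2 -11.3  -1.4]
```

```bash
python3 -m creep '[[[-1.3,1.3,0.5,-0.1,-0.1,0],[-1.3,1.3,0.5,-0.1,-0.1,0],[-1.3,1.3,0.5,-0.1,-0.1,0],[-1.3,1.3,0.5,-0.1,-0.1,0],[-1.3,1.3,0.4,-0.1,-0.1,0],[-1.3,1.3,0.4,-0.1,-0.1,0]]]'
python3 - <<'E'
from h import *
st(); go(.5252,.191,.0362,-17)
E
python3 -m creep '[[[-1.3,1.3,0.3,-0.1,-0.1,0],[-1.3,1.3,0.3,-0.1,-0.1,0],[-1.3,1.3,0.3,-0.1,-0.1,0],[-1.3,1.3,0.3,-0.1,-0.1,0],[-1.3,1.3,0.3,-0.1,-0.1,0],[-1.3,1.3,0.3,-0.1,-0.1,0]]]'
python3 - <<'E'
from h import *
st(); go(.5252,.191,.0362,-17)
p,d=eyes.camera('side'); wcrop(p,0,180,200,140,4,'pics/s5.png')
E
python3 -m creep '[[[-1.3,1.3,0.3,-0.1,-0.1,0],[-1.3,1.3,0.3,-0.1,-0.1,0],[-1.3,1.3,0.3,-0.1,-0.1,0],[-1.3,1.3,0.3,-0.1,-0.1,0],[-1.3,1.3,0.3,-0.1,-0.1,0],[-1.3,1.3,0.3,-0.1,-0.1,0]]]'
python3 - <<'E'
from h import *
st(); go(.5252,.191,.0362,-17)
E
```

```text
clock: 10.98
ee_pos: [0.4997, 0.187, 0.0351]
orientation: [-0.004, 0.989, -0.148, 0.004]
ft_force: [7.5, 4.8, -7.2]
opening: 0.0122
t 10.98 p [499.67 186.97  35.14] head -16.99 z [ 0.009  0.006 -1.   ] F [ 7.53  4.79 -7.17] M [ 1.157 -1.552  0.036] open 0.0122
t 10.98 delta mm [ 23.2 -11.3  -0.8] rot [-0.47 -0.37  0.01] | if turned first: [ 23.2 -11.3  -1.1]
clock: 11.48
ee_pos: [0.4995, 0.1869, 0.0357]
orientation: [-0.006, 0.989, -0.148, 0.008]
ft_force: [9.2, 5.1, -8.2]
opening: 0.0118
t 11.48 p [499.5  186.9   35.67] head -16.99 z [ 0.017  0.01  -1.   ] F [ 9.16  5.14 -8.16] M [ 1.169 -1.647  0.133] open 0.0118
t 11.48 delta mm [ 23.4 -11.4  -0. ] rot [-0.84 -0.79  0.01] | if turned first: [ 23.4 -11.4  -0.5]
clock: 12.03
ee_pos: [0.4994, 0.1869, 0.0362]
orientation: [-0.009, 0.989, -0.148, 0.012]
ft_force: [8.6, 5.9, -7.6]
opening: 0.0117
t 12.03 p [499.4  186.87  36.21] head -16.99 z [ 0.026  0.014 -1.   ] F [ 8.57  5.88 -7.56] M [ 1.189 -1.664  0.1  ] open 0.0117
t 12.03 delta mm [ 23.5 -11.5   0.8] rot [-1.22 -1.21  0.02] | if turned first: [ 23.5 -11.5   0. ]
```

View pics/s5.png

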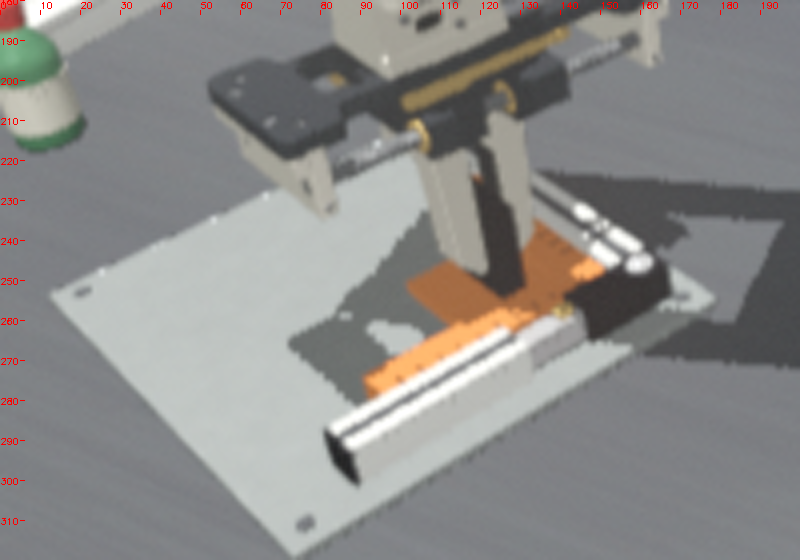

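Pressing is at about 6.5 N and 8 N, but the tool has slowly tilted to 0.03 rad. In the picture the member now lies square along the leg. I'll relax, level the square and press once more, keeping the tilt small, so the hold is beyond doubt.

```bash
python3 -m creep '[[[0.5,-0.5,-0.3,-0.7,-0.7,0],[0.3,-0.3,0,-0.5,-0.5,0],[0,0,0,0,0,0]]]'
python3 - <<'E'
from h import *
st(); go(.5252,.191,.0362,-17)
E
```

```text
clock: 12.28
ee_pos: [0.4999, 0.1871, 0.0362]
orientation: [0.001, 0.989, -0.148, -0.001]
ft_force: [1.3, 0.8, -1.0]
opening: 0.0118
t 12.28 p [499.94 187.13  36.19] head -16.98 z [-0.002 -0.001 -1.   ] F [ 1.26  0.84 -0.98] M [ 0.247 -0.349  0.032] open 0.0118
t 12.28 delta mm [ 23.  -11.1  -0.1] rot [0.07 0.09 0.02] | if turned first: [ 23.  -11.1  -0. ]
```

```bash
python3 -m creep '[[[0,0,1,0,0,0],[-0.8,0.8,0.6,-0.1,-0.1,0],[-1.3,1.3,0.1,-0.2,-0.2,0],[-1.3,1.3,0.1,-0.2,-0.2,0],[-1.3,1.3,0.1,-0.2,-0.2,0]]]'
python3 - <<'E'
from h import *
st()
E
python3 -m creep '[[[-1.3,1.3,0.1,-0.25,-0.25,0],[-1.3,1.3,0.1,-0.25,-0.25,0],[-1.3,1.3,0.1,-0.25,-0.25,0],[-1.3,1.3,0.1,-0.25,-0.25,0],[-1.3,1.3,0.1,-0.25,-0.25,0],[-1.3,1.3,0.1,-0.25,-0.25,0]]]'
python3 - <<'E'
from h import *
st()
E
python3 -m creep '[[[-1.3,1.3,0.1,-0.25,-0.25,0],[-1.3,1.3,0.1,-0.25,-0.25,0],[-1.3,1.3,0.1,-0.25,-0.25,0],[-1.3,1.3,0.1,-0.25,-0.25,0],[-1.3,1.3,0.1,-0.25,-0.25,0],[-1.3,1.3,0.1,-0.25,-0.25,0],[-1.3,1.3,0.1,-0.25,-0.25,0]]]'
python3 - <<'E'
from h import *
st()
p,d=eyes.camera('side'); wcrop(p,0,180,200,140,4,'pics/s6.png')
E
```

```text
clock: 12.7
ee_pos: [0.4998, 0.1871, 0.0352]
orientation: [0.002, 0.989, -0.148, -0.002]
ft_force: [9.6, 5.7, -12.5]
opening: 0.0119
t 12.70 p [499.77 187.08  35.19] head -16.99 z [-0.005 -0.002 -1.   ] F [  9.62   5.73 -12.5 ] M [ 1.416 -2.238  0.036] open 0.0119
clock: 13.2
ee_pos: [0.4999, 0.1872, 0.035]
orientation: [0.005, 0.989, -0.148, -0.006]
ft_force: [9.9, 5.2, -12.1]
opening: 0.0119
t 13.20 p [499.9  187.25  34.99] head -17.02 z [-0.014 -0.008 -1.   ] F [  9.89   5.24 -12.11] M [ 1.361 -2.274  0.089] open 0.0119
clock: 13.78
ee_pos: [0.5002, 0.1874, 0.0351]
orientation: [0.009, 0.989, -0.148, -0.011]
ft_force: [8.7, 5.1, -9.4]
opening: 0.0115
t 13.78 p [500.18 187.36  35.15] head -17.06 z [-0.025 -0.015 -1.   ] F [ 8.74  5.08 -9.41] M [ 1.535 -2.19   0.097] open 0.0115
```

View pics/s6.png

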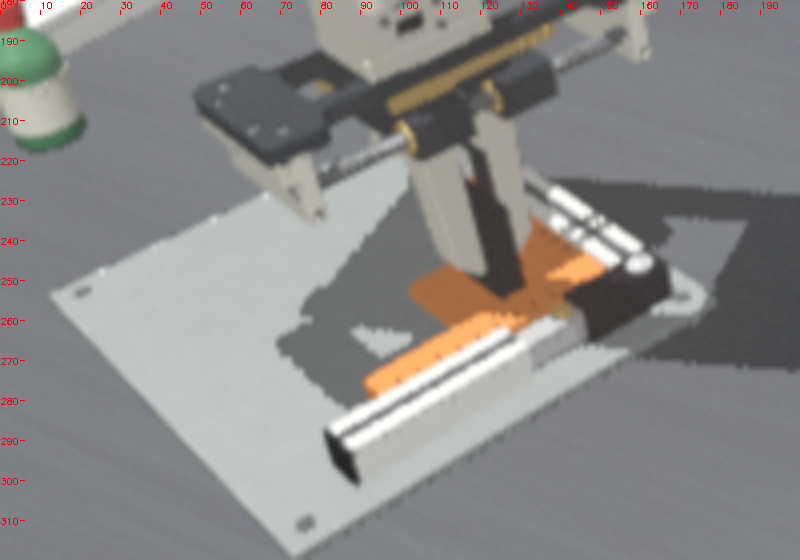

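```bash
python3 -m creep '[[[0.4,-0.4,0,0.6,0.6,0],[0,0,0,0.5,0.5,0],[-0.8,0.8,0.3,0,0,0],[-1.3,1.3,0.2,-0.15,-0.15,0],[-1.3,1.3,0.2,-0.16,-0.16,0]]]'
python3 - <<'E'
from h import *
st(); go(.5252,.191,.0362,-17)
E
python3 -m creep '[[[-1.3,1.3,0.2,-0.16,-0.16,0],[-1.3,1.3,0.2,-0.16,-0.16,0],[-1.3,1.3,0.2,-0.16,-0.16,0],[-1.3,1.3,0.2,-0.16,-0.16,0],[-1.3,1.3,0.2,-0.16,-0.16,0],[-1.3,1.3,0.2,-0.16,-0.16,0]]]'
python3 - <<'E'
from h import *
st()
E
python3 -m creep '[[[-1.3,1.3,0.2,-0.16,-0.16,0],[-1.3,1.3,0.2,-0.16,-0.16,0],[-1.3,1.3,0.2,-0.16,-0.16,0],[-1.3,1.3,0.2,-0.16,-0.16,0],[-1.3,1.3,0.2,-0.16,-0.16,0],[-1.3,1.3,0.2,-0.16,-0.16,0]]]'
python3 - <<'E'
from h import *
st()
E
```

```text
clock: 14.25
ee_pos: [0.4996, 0.187, 0.0347]
orientation: [-0.0, 0.989, -0.148, 0.001]
ft_force: [11.1, 5.7, -13.0]
opening: 0.0116
t 14.25 p [499.63 187.02  34.71] head -17.07 z [ 0.003 -0.    -1.   ] F [ 11.11   5.67 -12.97] M [ 1.48  -2.413  0.095] open 0.0116
t 14.25 delta mm [ 23.3 -11.3  -1.4] rot [-0.03 -0.16 -0.07] | if turned first: [ 23.3 -11.3  -1.5]
clock: 14.75
ee_pos: [0.4996, 0.187, 0.035]
orientation: [-0.001, 0.989, -0.149, 0.003]
ft_force: [9.3, 5.8, -12.4]
opening: 0.0116
t 14.75 p [499.59 187.04  34.95] head -17.10 z [ 0.007  0.001 -1.   ] F [  9.33   5.8  -12.41] M [ 1.401 -2.116  0.122] open 0.0116
clock: 15.25
ee_pos: [0.4995, 0.187, 0.0352]
orientation: [-0.002, 0.989, -0.149, 0.005]
ft_force: [10.1, 4.6, -11.2]
opening: 0.0118
t 15.25 p [499.52 187.01  35.18] head -17.11 z [ 0.011  0.002 -1.   ] F [ 10.13   4.62 -11.19] M [ 1.335 -2.194  0.159] open 0.0118
```

Held steady for over 1 s at about 8 N on the block and 7.5 N on the rail, with tilt at most 0.011. Now I'll back away and lift.

```bash
python3 -m creep '[[[1,-0.8,-0.3,-0.2,-0.3,0],[2,-0.5,-0.5,0,0,0],[3,-2,0,0,0,0],[3,-3,0,0,0,0],[4,-3,-1,0,0,0],[0,0,-10,0,0,0],[0,0,-20,0,0,0],[0,0,-25,0,0,0],[0,0,-30,0,0,0],[0,0,-20,0,0,0]]]'
python3 - <<'E'
from h import *
st(); go(.485,-.275,.135,30.5); go(.5252,.191,.0362,-17)
p,d=eyes.camera('side'); np.savez('s7.npz',p=p);wcrop(p,0,180,200,140,4,'pics/s7.png')
E
```

```text
clock: 16.08
ee_pos: [0.5084, 0.1899, 0.1396]
orientation: [0.004, 0.989, -0.149, -0.007]
ft_force: [1.0, 0.3, -2.4]
opening: 0.0117
t 16.08 p [508.42 189.9  139.64] head -17.14 z [-0.014 -0.006 -1.   ] F [ 1.03  0.28 -2.43] M [ 0.092 -0.112 -0.011] open 0.0117
t 16.08 delta mm [114.7 451.1   7.8] rot [  0.26   0.89 -47.64] | if turned first: [-256.1  388.7    4.6]
t 16.08 delta mm [ 17.   -7.  103.2] rot [ 0.58  0.69 -0.14] | if turned first: [ 15.7  -6.  103.4]
```

View pics/s7.png

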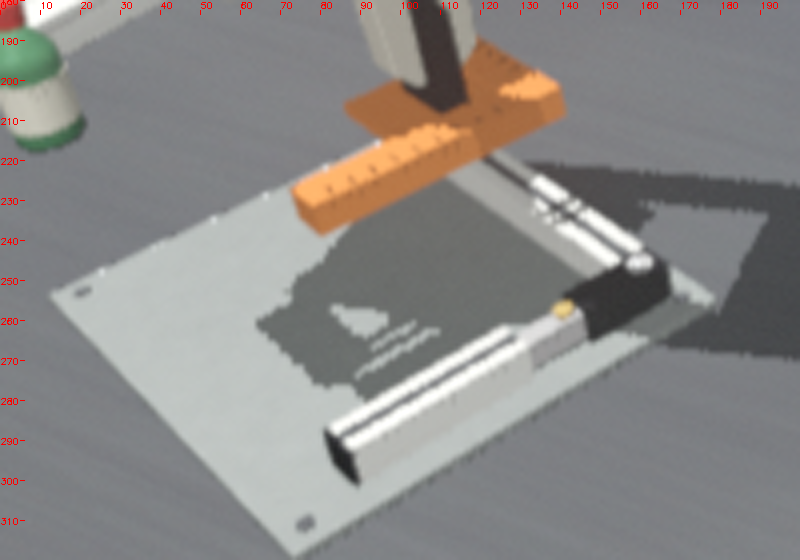

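```bash
python3 - <<'E'
from h import *
S=lambda x,y,z: pix2w('side',(x+.5)/4-.5,180+(y+.5)/4-.5,z)[:2]
a=S(326,428,.026);b=S(512,327,.026);c=S(357,450,.026);d=S(530,350,.026)
for u,v in((a,b),(c,d)): print('member heading',np.degrees(np.arctan2(*(u-v)[::-1])),'vs',90-17)
E
python3 -m creep '[[[0,0,0,0.2,0.5,-6],[0,0,0,0,0,-7],[0,0,0,0,0,-7],[0,0,0,0,0,-7],[0,0,0,0,0,-7],[0,0,0,0,0,-7],[0,0,0,0,0,-6],[0,0,0,0,0,0]]]'
python3 - <<'E'
from h import *
st(); go(.492,-.278,.135,30.5)
E
```

```text
member heading 71.31260560337749 vs 73
member heading 72.69613289079908 vs 73
clock: 16.8
ee_pos: [0.5125, 0.191, 0.1475]
orientation: [0.002, 0.963, 0.271, 0.003]
ft_force: [-0.8, -0.1, -3.4]
opening: 0.0117
t 16.80 p [512.49 190.98 147.48] head 31.43 z [ 0.007 -0.002 -1.   ] F [-0.75 -0.13 -3.35] M [-0.002  0.008 -0.038] open 0.0117
t 16.80 delta mm [-262.1  389.4   13.3] rot [ 0.3  -0.28  0.93] | if turned first: [-255.7  393.7   12.5]
```

```bash
python3 -m creep '[[[-11,16,0,0.2,-0.2,0.9],[-21,32,1,0,0,0],[-21,32,1,0,0,0],[-21,32,1,0,0,0],[-21,32,1,0,0,0],[-21,32,1,0,0,0],[-21,32,1,0,0,0],[-21,32,1,0,0,0],[-21,32,1,0,0,0],[-21,32,1,0,0,0]]]' && python3 -m creep '[[[-21,32,0,0,0,0],[-15,22,0,0,0,0],[-8,12,0,0,0,0],[0,0,0,0,0,0]]]'
python3 - <<'E'
from h import *
st(); go(.492,-.278,.135,30.5)
E
```

```text
clock: 17.63
ee_pos: [0.4871, -0.179, 0.1361]
orientation: [-0.001, 0.968, 0.25, 0.001]
ft_force: [1.2, 0.5, -3.1]
opening: 0.0117
clock: 17.97
ee_pos: [0.4767, -0.2698, 0.135]
orientation: [0.001, 0.971, 0.238, 0.001]
ft_force: [-0.2, 0.5, -3.1]
opening: 0.012
t 17.97 p [ 476.7  -269.84  134.97] head 27.55 z [ 0.002 -0.001 -1.   ] F [-0.16  0.48 -3.14] M [ 0.011 -0.037  0.007] open 0.0120
t 17.97 delta mm [ 9.8 14.3 -0. ] rot [ 0.08 -0.06 -2.95] | if turned first: [ 9.  14.8 -0. ]
```

```bash
python3 -m creep '[[[6,9,0,0,0,-2.9],[4,5,8,0,0,0],[0,0,14,0,0,0],[0,0,18,0,0,0],[0,0,18,0,0,0],[0,0,14,0,0,0],[0,0,10,0,0,0],[0,0,0,0,0,0]]]'
python3 - <<'E'
from h import *
st(); go(.492,-.278,.0322,30.5)
E
```

```text
clock: 18.63
ee_pos: [0.4938, -0.2733, 0.0461]
orientation: [-0.001, 0.968, 0.25, 0.001]
ft_force: [-0.6, 0.1, -3.7]
opening: 0.0118
t 18.63 p [ 493.75 -273.31   46.07] head 29.00 z [ 0.001  0.002 -1.   ] F [-0.58  0.12 -3.74] M [ 0.013  0.064 -0.001] open 0.0118
t 18.63 delta mm [-3.8  3.3 13.9] rot [-0.07 -0.1  -1.5 ] | if turned first: [-3.9  3.1 13.9]
```

```bash
python3 -m creep '[[[-2,2,5,0,0,0],[0,0,4,0,0,0],[0,0,2,0,0,0],[0,0,1,0,0,0]]]'
python3 - <<'E'
from h import *
st()
E
python3 -m creep '[[[0,0,0.8,0,0,0],[0,0,0.8,0,0,0]]]'
python3 - <<'E'
from h import *
st(); go(.492,-.278,.0322,30.5)
E
```

```text
clock: 18.97
ee_pos: [0.4938, -0.275, 0.0337]
orientation: [-0.001, 0.968, 0.249, 0.001]
ft_force: [0.1, -0.6, -3.0]
opening: 0.0119
t 18.97 p [ 493.78 -274.99   33.74] head 28.89 z [ 0.001  0.002 -1.   ] F [ 0.14 -0.63 -2.96] M [ 0.033  0.017 -0.014] open 0.0119
clock: 19.13
ee_pos: [0.4945, -0.2755, 0.0331]
orientation: [-0.0, 0.968, 0.249, 0.001]
ft_force: [0.6, 0.0, -3.2]
opening: 0.0119
t 19.13 p [ 494.55 -275.54   33.12] head 28.86 z [ 0.003  0.001 -1.   ] F [ 0.61  0.02 -3.24] M [-0.02 -0.03  0.  ] open 0.0119
t 19.13 delta mm [-3.4  0.9  0.9] rot [ 0.03 -0.17 -1.64] | if turned first: [-3.4  0.8  0.9]
```

```bash
python3 -m creep '[[[0,0,0.8,0,0,0],[0,0,0.8,0,0,0],[0,0,0.5,0,0,0]]]'
python3 - <<'E'
from h import *
st()
E
```

```text
clock: 19.38
ee_pos: [0.4953, -0.2762, 0.0323]
orientation: [0.001, 0.969, 0.249, 0.002]
ft_force: [-2.0, 1.5, 0.9]
opening: 0.012
t 19.38 p [ 495.29 -276.17   32.32] head 28.83 z [ 0.004 -0.    -1.   ] F [-2.04  1.49  0.85] M [ 0.418  0.623 -0.079] open 0.0120
```

```bash
python3 -m creep '[[[0,0,0,0,0,0],[0,0,0,0,0,0],[0,0,0,0,0,0],[0,0,0,0,0,0],[0,0,0,0,0,0],[0,0,0,0,0,0]]]' 60
python3 - <<'E'
from h import *
st()
E
python3 -m creep '[[[0,0,-6,0,0,0],[0,0,-15,0,0,0],[0,0,-25,0,0,0],[0,0,-30,0,0,0],[0,0,-35,0,0,0],[0,0,-35,0,0,0],[0,0,-20,0,0,0],[0,0,0,0,0,0]]]'
python3 - <<'E'
from h import *
st()
c=eyes.calibration('wrist'); p,d=eyes.camera('wrist'); np.savez('w8.npz',p=p,d=d,pos=c['position'],att=c['attitude'])
cv2.imwrite('pics/w8.png',cv2.resize(p[...,::-1],(800,600)))
p,d=eyes.camera('top'); wcrop(p,120,75,115,110,6,'pics/t8.png')
E
```

```text
clock: 19.88
ee_pos: [0.4975, -0.2778, 0.035]
orientation: [0.003, 0.969, 0.249, 0.004]
ft_force: [0.5, 0.1, 0.5]
opening: 0.0471
t 19.88 p [ 497.49 -277.76   34.98] head 28.83 z [ 0.009 -0.003 -1.   ] F [0.53 0.13 0.45] M [-0.    -0.004  0.   ] open 0.0471
clock: 20.55
ee_pos: [0.4935, -0.2756, 0.208]
orientation: [0.0, 0.969, 0.249, 0.002]
ft_force: [0.5, 0.0, 0.2]
opening: 0.0709
t 20.55 p [ 493.47 -275.55  207.98] head 28.83 z [ 0.004  0.    -1.   ] F [0.54 0.03 0.22] M [-0.033 -0.035  0.015] open 0.0709
```

View pics/w8.png

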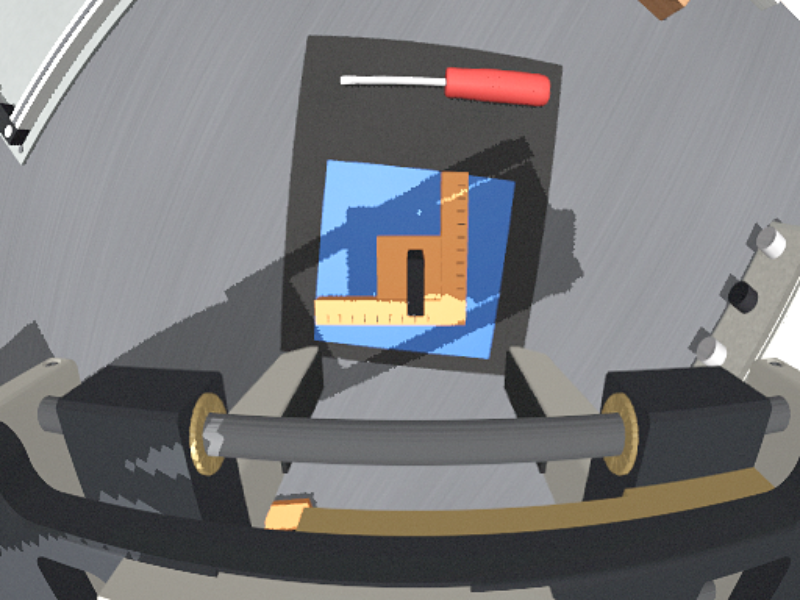

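View pics/t8.png

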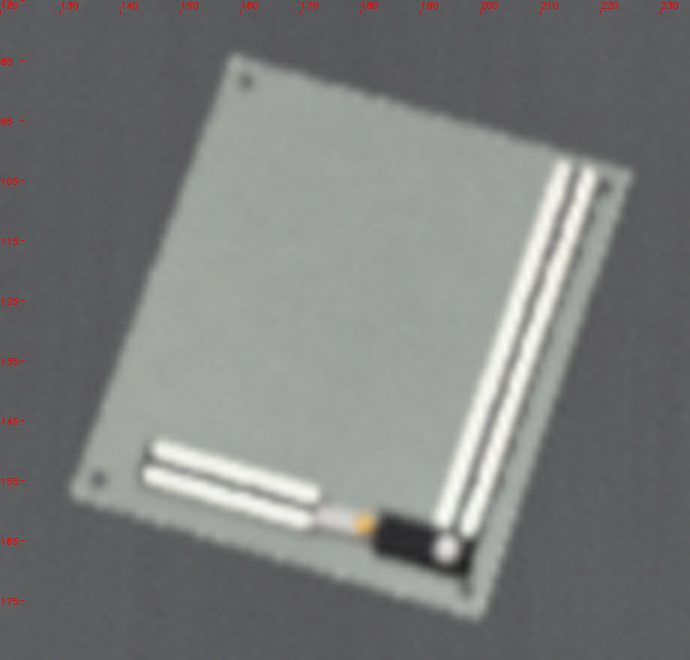

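The wrist view shows the square flat on the blue patch, grip at about (415,283), with the screwdriver undisturbed. The top view shows the member now looking square to the rail. I'll check both numerically.

Run:
```python
from h import *
p,d=eyes.camera('top')
w=(p.min(2)>205).astype(np.uint8); 
n,l,s,c=cv2.connectedComponentsWithStats(w,connectivity=8)
g=p.min(2).astype(float)
def head(u0,u1,v0,v1,z=.026):
    vv,uu=np.mgrid[v0:v1,u0:u1]; k=g[v0:v1,u0:u1]>190
    P=np.array([pix2w('top',u,v,z)[:2] for u,v in zip(uu[k],vv[k])]); wt=g[v0:v1,u0:u1][k]-190
    m=np.average(P,axis=0,weights=wt); C=np.cov((P-m).T,aweights=wt); e,V=np.linalg.eigh(C); x=V[:,1]; return m,np.degrees(np.arctan2(x[1],x[0]))%180,k.sum()
print('rail',head(186,222,99,170)); print('member',head(140,174,144,166))
D=np.load('w8.npz'); cal=eyes.calibration('wrist'); cal.update(position=D['pos'],attitude=D['att'])
W=lambda x,y,z: wpix(cal,(x+.5)*.64-.5,(y+.5)*.64-.5,z)
c=W(466,325,.02);a=W(468,172,.02);b=W(315,326,.02); print('sq',c,a,b,np.linalg.norm(a-c),np.linalg.norm(b-c))
x=(a-c)/np.linalg.norm(a-c); y=(b-c)/np.linalg.norm(b-c); gr=c+.04*x+.04*y
pc=np.mean([W(*q,.004) for q in [(328,160),(515,181),(490,359),(315,341)]],axis=0); print('grip',gr,'patch',pc,np.linalg.norm((gr-pc)[:2]))
st(); s,_=eyes.camera('side'); cv2.imwrite('pics/s9.png',cv2.resize(s[...,::-1],(800,600)))
wcrop(s,140,120,160,110,5,'pics/s9.png')
```

```text
rail (array([0.53916244, 0.12324837]), np.float64(163.01199231148323), np.int64(345))
member (array([0.47185999, 0.26071713]), np.float64(72.98758192116503), np.int64(166))
sq [ 0.48052521 -0.33189924  0.02      ] [ 0.58585073 -0.27305415  0.02      ] [ 0.42088707 -0.22550256  0.02      ] 0.12064912194590911 0.12197114651032007
grip [ 0.49588671 -0.27749733  0.02      ] patch [ 0.50171198 -0.27081428  0.004     ] 0.00886549552562372
t 20.70 p [ 491.27 -274.08  201.44] head 28.82 z [-0.003  0.005 -1.   ] F [ 0.16  0.48 -0.25] M [0.008 0.009 0.011] open 0.0712
```

View pics/s9.png

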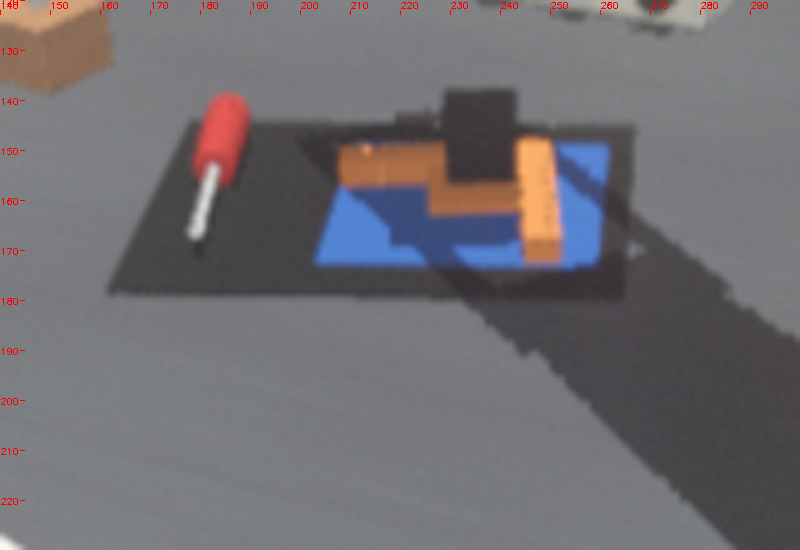

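Rail heading is 163.01° and member 72.99°, so 90.02° between them. The square lies flat with its grip 9 mm from the patch centre, and the gripper is clear. Handing in.

Run:
```python
from h import *
print(bot.hand_in()); st()
```

```text
the job is handed in; nothing more can be done
None
the job is handed in; nothing more can be done
```

The frame is square again and the small orange square is back on the blue patch. I handed the job in at about 20.7 s, and the interface reports no verdict.

**Pressing:** I laid the square in the corner, found the block and the rail by touch, and pressed it home three times. The last hold ran for more than a second. The wrist sensor read about 8 N towards the block and 7.5 N towards the rail, with the tool's tilt at 0.011 rad or less. In the two earlier holds the tool drifted to about 0.03 rad, still inside the 0.04 limit, so I levelled it and pressed again. I read the forces only at the end of each command, and the highest was about 9 to 10 N in any one direction.

**Last checks before handing in:**
- **Frame:** in the top view the member and the rail stood at 90.02° to each other. An earlier hand-read estimate from the side view was up to 1.7° off. That view is coarse, so I trusted the top view.
- **Square:** it lies flat and released, its grip about 9 mm from the patch centre.
- **Gripper:** it was open, about 0.2 m up and touching nothing.
- **Other things:** the screwdriver looked undisturbed. I did not measure the other loose objects, but the arm's path stayed well clear of them.

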